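# Draw the sampling piston of the seaweed jar to its mark

## Task

Two pistons stand pushed home in the leaning barrels of the sampling station, each with a jar behind it. Take the piston whose jar holds seaweed and gently draw it straight out along its barrel, without straining it sideways, until the orange band on its rod is halfway out of the barrel's mouth; finish still holding it there. Never pull it right out, and leave the other piston, the jars and everything else where they are.

Things in the scene. Friction and masses are not known exactly. Their poses are not given: they have to be found in the camera images.
- station: Fixed station: white base plate 240 x 290 x 16 mm with two leaning barrels and two jar bays. Origin at table level midway between the barrels' feet (plate from x -100 to +140 mm); x points from barrels to jars (away from the robot), y to the left-hand barrel, z up. Barrel feet at (0, +-80, 30) mm, jar bays at (82, +-80, 16) mm: each jar stands straight behind its own barrel.
- barrel_left: Left-hand barrel (+y side of the station), blue metal tube 40 mm in outer diameter, 105 mm long, fixed to the station, its top leaning 0.35 rad towards the station's -x (towards the robot). Origin at the centre of its underside, z along its axis towards the open mouth (105 mm up). Bore 22 mm in diameter, floor 10 mm above the origin.
- barrel_right: Right-hand barrel (-y side of the station), blue metal tube 40 mm in outer diameter, 105 mm long, fixed to the station, its top leaning 0.35 rad towards the station's -x (towards the robot). Origin at the centre of its underside, z along its axis towards the open mouth (105 mm up). Bore 22 mm in diameter, floor 10 mm above the origin.
- rod_left: Loose piston in the left-hand barrel, about 140 to 270 g: steel rod 20 mm in diameter with a black round head, 28 mm in diameter, 32 mm long (110 to 142 mm from the foot). Origin at the foot, z along its axis towards the head. Starts with its foot on the bore's floor, 95 mm deep, the head 15 mm clear of the mouth. Only its weight and light friction hold it.
- rod_right: Loose piston in the right-hand barrel, about 140 to 270 g: steel rod 20 mm in diameter with a black round head, 28 mm in diameter, 32 mm long (110 to 142 mm from the foot). Origin at the foot, z along its axis towards the head. Starts with its foot on the bore's floor, 95 mm deep, the head 15 mm clear of the mouth. Only its weight and light friction hold it.
- left_head (a point): Middle of the black head of the left-hand piston, 126 mm from its foot, 31 mm beyond the mouth at the start: the place to grip.
- right_head (a point): Middle of the black head of the right-hand piston, 126 mm from its foot, 31 mm beyond the mouth at the start: the place to grip.
- left_band (a point): Middle of the 14 mm wide orange band round the left-hand rod, 40 mm from its foot, inside the barrel at the start: it must come out 55 mm along the axis to be level with the mouth.
- right_band (a point): Middle of the 14 mm wide orange band round the right-hand rod, 40 mm from its foot, inside the barrel at the start: it must come out 55 mm along the axis to be level with the mouth.
- left_mouth (a point): Centre of the mouth (top rim) of the left-hand barrel.
- right_mouth (a point): Centre of the mouth (top rim) of the right-hand barrel.
- jar_seaweed: Clear lidded jar, 60 mm in diameter, 68 mm tall, filled with dark green seaweed; loose, in one of the two jar bays. Origin at the centre of its underside. Which bay it stands in changes from start to start.
- jar_empty: The same clear jar, empty, white bottom; loose, in the other bay. Origin at the centre of its underside.
- spray: Loose blue bottle with a white cap, 60 mm in diameter, 140 mm tall, standing on the table, bystander. Origin under its centre.
- petri: Loose closed petri dish, 90 mm in diameter, 14 mm tall, bystander. Origin under its centre.
- spatula: Loose spatula, 200 mm long, lying on the table, bystander. Its long axis is x.
- tape: Loose yellow ring-shaped roll of tape, 90 mm in diameter, 24 mm tall, lying flat, bystander. Origin under its centre.
- beaker: Loose white cup, 68 mm in diameter at the rim, 90 mm tall, bystander. Origin under its centre.
Mind the look-alikes: they are no part of the job. What is shaped like the rod_right but yellow is not meant. Leave any pink look-alike of the rod_left alone.

How it is judged:
At the end, for the whole second after the job is handed in: Piston of the barrel in front of the seaweed jar held by the fingers (over 3 N), middle of its orange band within 7 mm of the mouth's centre, rod within 0.07 rad of the barrel's axis, at rest (under 10 mm/s), pressing on the barrel with less than 15 N; the other piston within 4 mm of fully home (((y of jar_seaweed in the frame of station above 0 m and distance between left_band and left_mouth below 0.007 m and angle between the z axis of rod_left and the z axis of barrel_left, either way round below 0.07 rad and contact force between the fingers and rod_left above 3 N and contact force between rod_left and barrel_left below 15 N and linear speed of rod_left below 0.01 m/s and z of rod_right in the frame of barrel_right below 0.014 m) or (y of jar_seaweed in the frame of station below 0 m and distance between right_band and right_mouth below 0.007 m and angle between the z axis of rod_right and the z axis of barrel_right, either way round below 0.07 rad and contact force between the fingers and rod_right above 3 N and contact force between rod_right and barrel_right below 15 N and linear speed of rod_right below 0.01 m/s and z of rod_left in the frame of barrel_left below 0.014 m))); the arm keeps its last pose, push and grip.
It fails at once if a piston is pulled right out (its foot within 15 mm of the mouth) (z of rod_left in the frame of barrel_left above 0.09 m or z of rod_right in the frame of barrel_right above 0.09 m).
It fails at once if a piston, once off its seat by 3 mm, is strained against its barrel (over 40 N) ((z of rod_left in the frame of barrel_left above 0.013 m and contact force between rod_left and barrel_left above 40 N) or (z of rod_right in the frame of barrel_right above 0.013 m and contact force between rod_right and barrel_right above 40 N)).
It fails at once if the piston of the empty jar is drawn by more than 10 mm ((y of jar_seaweed in the frame of station above 0 m and z of rod_right in the frame of barrel_right above 0.02 m) or (y of jar_seaweed in the frame of station below 0 m and z of rod_left in the frame of barrel_left above 0.02 m)).
It fails at once if a jar is displaced by more than 15 mm (distance of any of jar_seaweed, jar_empty from where it was at the start of the episode above 0.015 m).
It fails at once if a bystander is displaced by more than 25 mm (distance of any of spray, petri, spatula, tape, beaker from where it was at the start of the episode above 0.025 m).
It also fails if it takes over 38 s, if anything falls off the work surface, if the arm or the gripper's body presses on something with over 40 N, if the wrist force passes 120 N, or if a joint passes its speed limit or range.

## Robot

A 7-joint arm with a two-finger parallel gripper is mounted at the origin on the work surface. World frame = base frame: x ahead of the robot, y to its left, z up, the work surface at z = 0. Lengths are in m, angles in rad, forces in N, time in s.
With the tool pointing down it reaches from about 0.425 to 0.95 m from the base axis. Payload 4.7 kg.
Tool frame: the origin (TCP) lies on the centre line of the jaws, within the pads' length; the fingertips stand robot.nose_length ahead of it and the grasp point (between the pads) lies 8 mm behind it (robot.nose_length is the distance from the TCP to the fingertips, in m); z points along the fingers, x is the direction in which the jaws open and shut, and the axes are right-handed (so a half turn about z gives the same grasp; the last joint's range is limited). The gripper opens to 85 mm and grips with 20 to 120 N. Pads are 22 mm wide; open, the fingers measure 114 mm over their backs; the gripper's body (76 mm by 85 mm) begins 54 mm behind the grasp point. The pads swing forward as they close: fully open they stand 13 mm farther back than shut.
Start: joints at [1.084, 0.469, -0.049, 1.532, 0.024, 1.141, -0.082], TCP at [0.298, -0.605, 0.242] pointing down, gripper open.
Joint ranges: [-2.59, 2.59], [-0.33, 1.99], [-1.39, 1.29], [0.1, 2.45], [-1.04, 4.18], [0.21, 1.99], [-2.66, 2.66]. Speed limits (rad/s): [2.57, 2.57, 3.14, 3.14, 3.14, 3.14, 3.14].

## Interface

Orientations are given as [roll, pitch, yaw] about the fixed x, y, z axes, in that order (R = Rz(yaw) Ry(pitch) Rx(roll)).
In Python, from plant import robot gives the robot as it stands. Calls block until the motion is done:
- robot.goto(position, orientation): joint-space move of the TCP to a pose.
- robot.move_straight(position, vel=0.15, attitude=None, contact_N=None): straight line of the TCP; attitude=None keeps the orientation; vel is the mean speed in m/s. With contact_N (N) it stops when the force on the tool has changed by that much, and returns True; else False.
- robot.move_joints(angles): joint-space move.
- robot.grip(opening, strength=None): opening from 0.0 (shut) to 1.0 (fully open); strength is the grip in N (None keeps the last); returns when the fingers have stopped.
- robot.sleep(seconds).
- robot.inverse_kinematics(position, orientation): joint angles nearest the present ones, or None.
- robot.sense(): the state.
- robot.grab_frame(name): name is "scene" or "top" or "wrist"; returns a dict with "image" (420x560x3 uint8, red, green, blue), "range_z" (420x560 float32, m along the optical axis (not along the pixel's ray), 0 where there is no reading), "fx", "fy", "cx", "cy" (pixels), "R" (3x3) and "t" (3): a world point X has camera coordinates R X + t. Camera axes: x right, y down, z forward; pixel columns grow to the right and rows downward; lengths in m; the calibration is good to about 2 mm. A picture is of the moment at which its call begins.
A pose or a line that the arm cannot do raises robot.IKError and nothing moves.
- robot.close_job(): hands the job in, once; it reports no verdict.
The state is a dict: "t": time; "joint_pos": joint angles; "joint_velocities": joint speeds; "effort": joint torques, N m; "tcp_pos": TCP position; "tcp_rot": TCP orientation; "wrist_force": force on the tool from outside, world axes, zero at the start; "torque": the same for the moment, N m; "opening": opening from 0.0 (shut) to 1.0 (fully open).
Only numpy, scipy, OpenCV 4.12 (cv2) and the standard library are available. Lean on these libraries where they do the work, as an engineer would, in place of code of your own. Each camera call takes 0.05 s, during which the arm holds its last target. There are 200 camera calls.

## Working session

There is one attempt and no reset: what is moved stays moved. The work goes in short steps, each a Python script; the robot and the scene stay as the last script left them, time stands still between calls to the robot, and variables do not carry over. Pictures are saved under pics/ and viewed, about 8 in all and at most 12, crops included, and the job is handed in when it is done.

```bash
mkdir -p pics; ls; python3 - <<'E'
from plant import robot
import cv2,pickle
fs={n:robot.grab_frame(n) for n in("scene","top")}
pickle.dump(fs,open('f0.pkl','wb'))
for n,f in fs.items():
    cv2.imwrite(f'pics/{n}0.png',f['image'][:,:,::-1]); print(n,f['fx'],f['R'],f['t'])
print(robot.nose_length,robot.sense())
E
```

```text
pics
scene 391.18451705089865 [[-0.52859883  0.84868675  0.01772222]
 [ 0.4404074   0.29203301 -0.8489747 ]
 [-0.72568906 -0.44096203 -0.52813623]] [ 0.29281916 -0.12825758  1.36030485]
top 403.49818819124806 [[-0.01005771 -0.99959439  0.02664374]
 [-0.99875117  0.00873807 -0.04919102]
 [ 0.04893825 -0.02710521 -0.99843395]] [-0.0381209   0.55275971  1.03320138]
0.011 {'t': 0.1, 'joint_pos': array([ 1.08403657,  0.46936438, -0.04856173,  1.53358408,  0.02410984,
        1.14097851, -0.08226786]), 'joint_velocities': array([ 0.00178636,  0.00034166,  0.00136104, -0.00397848,  0.00173681,
        0.00080251,  0.00052522]), 'effort': array([ 8.52824542e-04, -5.11517429e+01, -4.69475426e-02, -2.38389355e+01,
        1.07890723e-02,  4.40974720e-03, -4.32866364e-05]), 'tcp_pos': array([ 0.29814035, -0.60502743,  0.24135974]), 'tcp_rot': array([ 3.14150851e+00,  1.74657739e-03, -1.11290081e+00]), 'wrist_force': array([0.66528031, 0.14754142, 0.17288205]), 'torque': array([-0.04089854,  0.02453253, -0.02129381]), 'opening': 0.9995152683109357}
```

View pics/scene0.png

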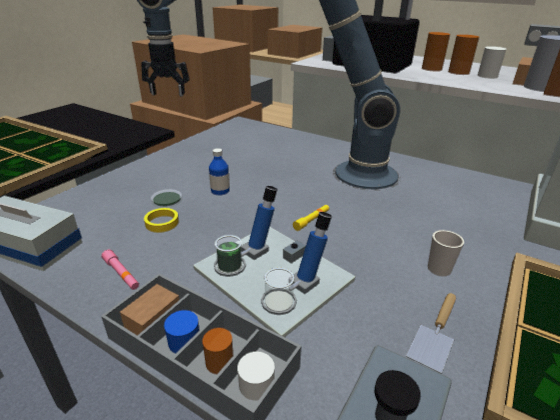

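View pics/top0.png

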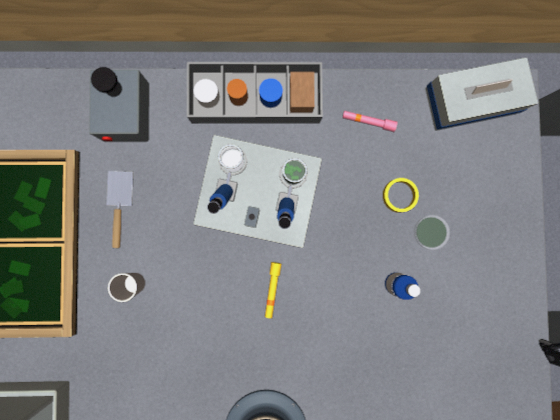

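The top view shows the plate with corners at about (213,137), (321,158), (303,247) and (194,224). The seaweed jar is at (294,171), behind the right-hand barrel, whose head is at (286,221). So the target is the right piston. The scene view agrees.

```bash
cat > h.py <<'E'
import numpy as np,cv2
def ray(f,u,v):
    d=np.array([(u-f['cx'])/f['fx'],(v-f['cy'])/f['fy'],1.]);R=np.array(f['R']);return -R.T@f['t'],R.T@d
def onz(f,u,v,z):
    c,d=ray(f,u,v);return c+d*(z-c[2])/d[2]
def proj(f,X):
    p=np.array(f['R'])@X+f['t'];return np.array([f['fx']*p[0]/p[2]+f['cx'],f['fy']*p[1]/p[2]+f['cy']])
def isect(a,b):
    (c1,d1),(c2,d2)=a,b
    s=np.linalg.lstsq(np.c_[d1,-d2],c2-c1,rcond=None)[0]
    p,q=c1+d1*s[0],c2+d2*s[1];return (p+q)/2,np.linalg.norm(p-q)
E
python3 - <<'E'
import pickle; from h import *
fs=pickle.load(open('f0.pkl','rb'))
f=fs['top'];im=f['image'].astype(int)
print(im[180,255],im[300,200],im[235,230],fs['scene']['image'][270,325],fs['scene']['image'][330,380])
# plate mask: brightness over table
for n,seed in(('top',(255,180)),('scene',(325,270))):
    f=fs[n];im=f['image'];c=im[seed[1],seed[0]].astype(int)
    m=((np.abs(cv2.GaussianBlur(im,(3,3),0).astype(int)-c).max(2)<30)*255).astype(np.uint8)
    _,lab=cv2.connectedComponents(m);m=(lab==lab[seed[1],seed[0]]).astype(np.uint8)
    cn=max(cv2.findContours(m,0,2)[0],key=cv2.contourArea)
    h=cv2.convexHull(cn); q=cv2.approxPolyN(h,4,ensure_convex=True) if hasattr(cv2,'approxPolyN') else None
    q=q.reshape(-1,2);W=np.array([onz(f,u,v,.016) for u,v in q])
    print(n,m.sum(),q.tolist(),W.round(4).tolist(),[np.linalg.norm(W[i]-W[i-1]).round(4) for i in range(4)])
    hw=np.array([onz(f,u,v,.016)[:2] for u,v in h.reshape(-1,2)],np.float32);print(cv2.minAreaRect(hw*1000))
E
```

```text
[194 201 199] [136 137 147] [136 138 146] [184 198 199] [124 132 139]
top 8044 [[321, 158], [303, 247], [193, 224], [213, 134]] [[0.7012, -0.152, 0.016], [0.4695, -0.1018, 0.016], [0.5316, 0.181, 0.016], [0.7657, 0.1293, 0.016]] [np.float64(0.2886), np.float64(0.2371), np.float64(0.2896), np.float64(0.2397)]
((616.5741577148438, 14.04864501953125), (289.57598876953125, 238.578857421875), 77.33088684082031)
scene 5099 [[355, 276], [281, 334], [192, 264], [271, 227]] [[0.5328, 0.1831, 0.016], [0.7635, 0.1298, 0.016], [0.7017, -0.1527, 0.016], [0.4725, -0.0831, 0.016]] [np.float64(0.273), np.float64(0.2368), np.float64(0.2892), np.float64(0.2396)]
((616.786865234375, 15.935836791992188), (287.3062744140625, 237.54444885253906), 77.42129516601562)
```

```bash
cat >> h.py <<'E'
from scipy.spatial.transform import Rotation as Ro
yaw=np.deg2rad(-12.63); Rs=Ro.from_euler('z',yaw).as_matrix()
O=np.array([.6167,.0148,0])-.02*Rs[:,0]
a=Rs@np.array([-np.sin(.35),0,np.cos(.35)])
def mouth(s): return O+Rs@np.array([0,s*.08,.03])+.105*a
def att(sgn):
    x=sgn*Rs[:,1];z=-a;return Ro.from_matrix(np.c_[x,np.cross(z,x),z]).as_euler('xyz')
E
python3 - <<'E'
import pickle; from h import *
from plant import robot
fs=pickle.load(open('f0.pkl','rb'))
for s in(1,-1):
    P=mouth(s)+.047*a; print('mouth',mouth(s),'top of head',P)
    rays=[]
    for n,f in fs.items():
        u,v=proj(f,mouth(s)+.031*a); U,V=int(u),int(v)
        g=f['image'].max(2)[V-18:V+19,U-18:U+19]; m=(g<50).astype(np.uint8)
        k,lab,st,ce=cv2.connectedComponentsWithStats(m)
        i=1+st[1:,4].argmax();c=ce[i]+[U-18,V-18]
        print(n,'pred',(u,v),'dark blob',c,st[i])
    
p=mouth(-1)+(.031-.008+.11)*a
for sg in(1,-1):
    for d in(.023,.133,.078): print(sg,d,robot.inverse_kinematics(mouth(-1)+d*a,att(sg)))
for n,f in fs.items():
    u,v=map(int,proj(f,mouth(-1)+.02*a)); 
    im=f['image'][:,:,::-1].copy()[v-32:v+33,u-40:u+40]; cv2.imwrite(f'pics/c_{n}.png',cv2.resize(im,None,fx=5,fy=5,interpolation=0))
    print(n,u-40,v-32)
E
python3 -c "
import cv2,numpy as np
cv2.imwrite('pics/c.png',np.hstack([cv2.imread(f'pics/c_{n}.png') for n in('scene','top')]))"
```

```text
mouth [0.57954323 0.10510976 0.12863413] top of head [0.56381701 0.10863364 0.17278465]
scene pred (np.float64(322.34865756515467), np.float64(220.80572640350064)) dark blob [322.31168831 222.30519481] [ 12  13  15  15 154]
top pred (np.float64(214.15251863946128), np.float64(205.13961446138285)) dark blob [212.94936709 207.10126582] [12 16 11 10 79]
mouth [ 0.54455856 -0.05101862  0.12863413] top of head [ 0.52883234 -0.04749475  0.17278465]
scene pred (np.float64(269.122729265821), np.float64(193.621768413706)) dark blob [269.088 194.88 ] [ 12  13  13  14 125]
top pred (np.float64(284.2178791219907), np.float64(220.16866265051632)) dark blob [284.34615385 222.30769231] [14 16 10 10 78]
1 0.023 [ 0.54529119  0.3028807  -0.67261854  2.15485562  0.6452709   0.48843207
  0.74076995]
1 0.133 [ 0.64570362  0.06780016 -0.72127263  2.1094426   0.23402992  0.65668936
  1.12115992]
1 0.078 [ 0.61665223  0.18802511 -0.72814529  2.13785568  0.43321378  0.56533041
  0.93548856]
-1 0.023 [ 0.25162294  0.2520632  -0.3274983   2.16962201  0.42835422  0.42694394
 -2.20793055]
-1 0.133 [ 0.57390932  0.06107393 -0.646469    2.11233534  0.22058451  0.65458467
 -2.00989351]
-1 0.078 [ 0.45500109  0.16226642 -0.54618416  2.14510067  0.35684362  0.54698512
 -2.139267  ]
scene 227 166
top 244 186
```

View pics/c.png

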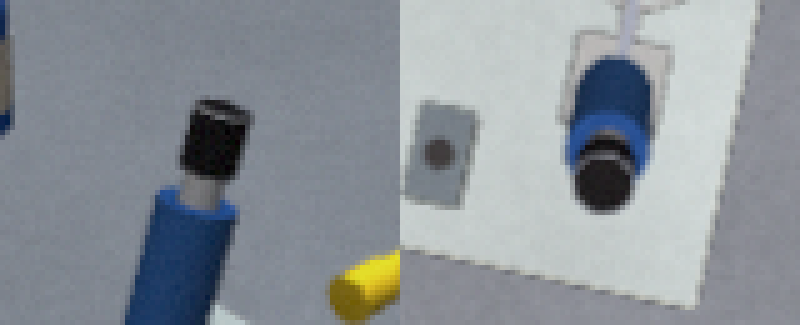

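The crops show the head where it was predicted, to within about 1–2 px: scene (270,194), top circle (285,222). I'll move to a standoff on the axis and check with the wrist camera.

```bash
python3 - <<'E'
import pickle; from h import *
from plant import robot
robot.goto(mouth(-1)+.143*a,att(1))
fs={n:robot.grab_frame(n) for n in("wrist","top","scene")}
pickle.dump(fs,open('f1.pkl','wb'))
f=fs['wrist'];im=f['image'][:,:,::-1].copy()
for d,c in((0,(0,0,255)),(.015,(0,255,0)),(.047,(0,255,255))):
    p=proj(f,mouth(-1)+d*a);print(d,p); cv2.circle(im,tuple(int(x) for x in p),3,c,1)
    for r in (.014,.02):
      pts=np.array([proj(f,mouth(-1)+d*a+r*(np.cos(t)*Rs[:,1]+np.sin(t)*np.cross(a,Rs[:,1]))) for t in np.linspace(0,6.28,40)]).astype(int)
      if (r==.02)==(d==0): cv2.polylines(im,[pts],True,c,1)
cv2.imwrite('pics/w1.png',im);s=robot.sense();print(s['t'],s['tcp_pos'],s['wrist_force'],mouth(-1)+.143*a)
E
```

```text
0 [283.28440256 195.6149201 ]
0.015 [283.35617817 200.09015619]
0.047 [283.53844469 211.45454136]
2.4 [ 0.49687719 -0.04100062  0.26288929] [-0.04183263 -0.21005316 -0.60690265] [ 0.49671069 -0.04029705  0.26296443]
```

View pics/w1.png

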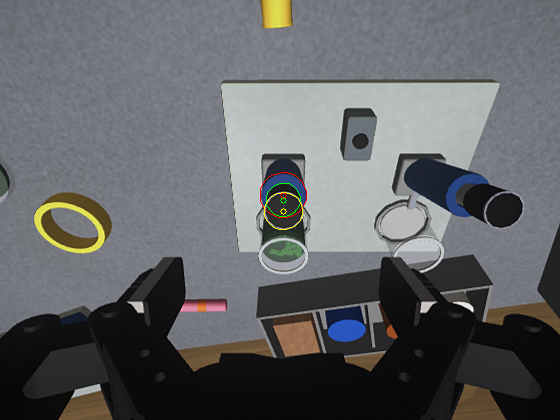

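The wrist view shows the target barrel with the seaweed jar behind it. The predicted mouth and head circles (around (283,200)) lie on the real ones. A quick numeric check of the lateral centring comes next.

```bash
python3 - <<'E'
import pickle; from h import *
f=pickle.load(open('f1.pkl','rb'))['wrist'];im=f['image'].astype(int)
for v in(180,184,188,192,196,200,204,208,212,216,220):
    r=im[v,245:325]
    b=np.where((r[:,2]-r[:,0]>50))[0]+245; k=np.where(r.max(1)<60)[0]+245
    print(v,'blue',(b.min(),b.max(),(b.min()+b.max())/2) if len(b) else None,'black',(k.min(),k.max(),(k.min()+k.max())/2) if len(k) else None)
for d in(-.03,0,.015,.047): print(d,proj(f,mouth(-1)+d*a),proj(f,mouth(-1)+d*a+.002*Rs[:,1]))
k=im[:,283].max(1);print(k[180:240].tolist())
E
```

```text
180 blue (np.int64(268), np.int64(299), np.float64(283.5)) black (np.int64(265), np.int64(302), np.float64(283.5))
184 blue (np.int64(265), np.int64(302), np.float64(283.5)) black (np.int64(263), np.int64(303), np.float64(283.0))
188 blue (np.int64(263), np.int64(304), np.float64(283.5)) black (np.int64(272), np.int64(294), np.float64(283.0))
192 blue (np.int64(262), np.int64(305), np.float64(283.5)) black (np.int64(269), np.int64(297), np.float64(283.0))
196 blue (np.int64(261), np.int64(305), np.float64(283.0)) black (np.int64(267), np.int64(299), np.float64(283.0))
200 blue (np.int64(262), np.int64(304), np.float64(283.0)) black (np.int64(270), np.int64(297), np.float64(283.5))
204 blue (np.int64(263), np.int64(303), np.float64(283.0)) black (np.int64(268), np.int64(300), np.float64(284.0))
208 blue None black (np.int64(262), np.int64(304), np.float64(283.0))
212 blue None black (np.int64(259), np.int64(307), np.float64(283.0))
216 blue None black (np.int64(268), np.int64(309), np.float64(288.5))
220 blue None black (np.int64(264), np.int64(302), np.float64(283.0))
-0.03 [283.16079358 187.90785428] [285.26437963 187.90408411]
0 [283.28440256 195.6149201 ] [285.60269775 195.6108385 ]
0.015 [283.35617817 200.09015619] [285.79914807 200.08589998]
0.047 [283.53844469 211.45454136] [286.29801363 211.44986235]
[133, 134, 142, 84, 34, 27, 30, 28, 30, 29, 18, 96, 186, 117, 38, 43, 46, 47, 46, 46, 47, 48, 46, 47, 47, 48, 47, 49, 48, 49, 48, 49, 49, 49, 50, 50, 48, 49, 51, 50, 48, 49, 49, 49, 49, 49, 48, 29, 130, 98, 50, 52, 53, 52, 46, 93, 118, 105, 202, 226]
```

```bash
python3 - <<'E'
from h import *
from plant import robot
T=mouth(-1)+.024*a
def rep(n):
    s=robot.sense();F=s['wrist_force'];e=s['tcp_pos']-T
    B=np.c_[Rs[:,1],np.cross(a,Rs[:,1]),a]
    print(n,round(s['t'],2),'err(y,x,a)mm',(B.T@e*1000).round(2),'F',(B.T@F).round(2),'M',(B.T@s['torque']).round(2),'op',round(s['opening'],3), 'rot err',np.rad2deg((Ro.from_euler('xyz',s['tcp_rot'])*Ro.from_euler('xyz',att(1)).inv()).magnitude()).round(2))
rep('pre')
print(robot.move_straight(T,vel=.08,contact_N=8)); rep('down')
robot.grip(0.0,strength=30); rep('grip'); robot.sleep(.3); rep('settled')
f=robot.grab_frame('wrist');cv2.imwrite('pics/w2.png',f['image'][:,:,::-1])
E
```

```text
pre 2.4 err(y,x,a)mm [ -0.65  -0.27 118.82] F [-0.21  0.2  -0.57] M [ 0.36 -0.02  0.03] op 0.995 rot err 0.08
False
down 4.04 err(y,x,a)mm [ 0.06 -0.32  0.37] F [-0.26 -0.61 -0.38] M [ 0.3  -0.    0.07] op 0.996 rot err 0.05
grip 4.6 err(y,x,a)mm [ 0.15 -0.13  0.19] F [-0.43  0.94  3.03] M [ 0.54 -0.09 -0.02] op 0.318 rot err 0.02
settled 4.9 err(y,x,a)mm [ 0.18 -0.19  0.17] F [0.89 0.94 4.35] M [ 0.46 -0.07 -0.06] op 0.319 rot err 0.03
```

View pics/w2.png

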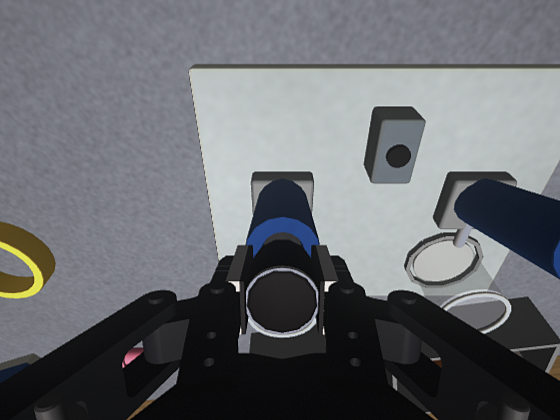

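The head at (281,300) is gripped squarely with very small side forces. I'll pull in small steps and watch the forces.

```bash
cat >> h.py <<'E'
B=np.c_[Rs[:,1],np.cross(a,Rs[:,1]),a]
def rep(robot,n,T):
    s=robot.sense();F=B.T@s['wrist_force']
    print(n,round(s['t'],2),'err mm',(B.T@(s['tcp_pos']-T)*1000).round(2),'F',F.round(2),'M',(B.T@s['torque']).round(2),'op',round(s['opening'],3)); return F
E
python3 - <<'E'
from h import *
from plant import robot
p0=robot.sense()['tcp_pos']
for d in(.004,.012,.022,.034,.046,.055):
    T=p0+d*a; print(robot.move_straight(T,vel=.03,attitude=att(1),contact_N=12)); F=rep(robot,d,T)
    if np.hypot(*F[:2])>8: print('stop');break
robot.sleep(.3);rep(robot,'end',T)
import pickle
fs={n:robot.grab_frame(n) for n in("wrist","top","scene")};pickle.dump(fs,open('f2.pkl','wb'))
ims=[]
for n in('wrist','scene'):
    f=fs[n];u,v=map(int,proj(f,mouth(-1)));print(n,u,v,proj(f,mouth(-1)))
    k=80 if n=='wrist' else 30
    ims.append(cv2.resize(f['image'][max(v-k,0):v+k,u-k:u+k,::-1],(400,400),interpolation=0))
cv2.imwrite('pics/c2.png',np.hstack(ims))
E
```

```text
False
0.004 5.24 err mm [-0.1   0.12 -0.04] F [ 0.16  0.63 -0.46] M [ 0.3  -0.19  0.  ] op 0.319
False
0.012 5.66 err mm [-0.17  0.1   0.18] F [ 0.    0.39 -1.86] M [ 0.38 -0.12  0.01] op 0.318
False
0.022 6.14 err mm [-0.18  0.1   0.16] F [-0.08  0.02 -0.92] M [ 0.41 -0.05  0.01] op 0.322
False
0.034 6.69 err mm [-0.18  0.09  0.11] F [ 0.65  0.31 -2.04] M [0.55 0.01 0.05] op 0.32
False
0.046 7.24 err mm [-0.13  0.02  0.13] F [-0.06 -0.27 -1.43] M [ 0.5   0.03 -0.05] op 0.32
False
0.055 7.69 err mm [-0.06 -0.05  0.19] F [-0.69  0.65 -0.91] M [ 0.55 -0.    0.  ] op 0.319
end 7.99 err mm [-0.02  0.09 -0.11] F [ 0.43  0.51 -2.09] M [ 0.53 -0.06 -0.04] op 0.319
wrist 282 219 [282.06653397 219.27892881]
scene 265 205 [265.84845753 205.96236537]
```

View pics/c2.png

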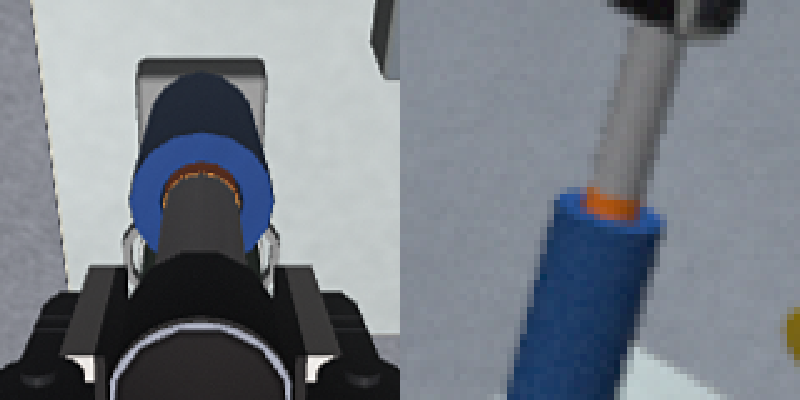

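The scene crop shows the band's upper edge about 20 px (7.4 mm) above the mouth centre. The ideal is 7 mm, so the band is halfway out. Forces are about 2 N and steady, so I'll hand the job in.

```bash
python3 - <<'E'
from plant import robot
s=robot.sense();print(s['t'],s['wrist_force'],abs(s['joint_velocities']).max());print(robot.close_job())
E
```

```text
8.1417 [-0.67935277  0.31574583 -2.0631905 ] 0.0023104234602368667
the job is handed in; nothing more can be done
None
```

I drew the right-hand piston, the one in front of the seaweed jar, 55 mm straight out along its barrel. I handed the job in at 8.1 s with the gripper still holding it. The interface reports no verdict.

- **Band:** in the scene picture its upper edge stood about 7.4 mm above the mouth's centre; 7 mm is exactly halfway. I read this off a pixel crop, so it could be a millimetre or so out.
- **Side force and alignment:** sideways force at the wrist stayed under about 1 N during the pull. The gripper kept to the barrel's axis within about 0.2 mm, and the grip showed no slip.
- **Everything else:** no contact showed up on the way in. I did not check again afterwards that the other piston, the jars and the bystanders were unmoved.

No check failed. The only mismatch was 1–2 pixels between where the first overview pictures showed the heads and where I had computed them. The wrist camera then showed the sideways centring was good to about 0.5 mm.

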